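Serve the long loaf on a fresh board from the spring dispenser

ROBOT

A 7-joint arm with a two-finger parallel gripper is mounted at the origin on the work surface. World frame = base frame: x ahead of the robot, y to its left, z up, the work surface at z = 0. Lengths are in m, angles in rad, forces in N, time in s.
With the tool pointing down it reaches from about 0.4 to 0.85 m from the base axis. Payload 10.4 kg.
Tool frame: the origin (TCP) lies on the centre line of the jaws, within the pads' length; the fingertips stand r.tip_extent ahead of it and the grasp point (between the pads) lies 3 mm ahead of it (r.tip_extent is the distance from the TCP to the fingertips, in m); z points along the fingers, y is the direction in which the jaws open and shut (so a half turn about z gives the same grasp; the last joint's range is limited). The gripper opens to 87 mm and grips with 3 to 60 N. Pads are 19 mm wide; open, the fingers measure 117 mm over their backs; the gripper's body (75 mm by 190 mm) begins 51 mm behind the grasp point.
Start: joints at [1.264, 0.332, -0.065, 1.46, 0.022, 1.35, -0.088], TCP at [0.175, -0.6, 0.245] pointing down, gripper open.
Joint ranges: [-2.6, 2.6], [-0.5, 2.12], [-1.47, 1.34], [0.16, 2.42], [-1.27, 4.41], [0.06, 2.06], [-2.6, 2.6]. Speed limits (rad/s): [2.22, 2.22, 2.79, 2.79, 3.14, 3.14, 3.14].

INTERFACE

Orientations are given as a unit quaternion [x, y, z, w].
In Python, from bench import r gives the robot as it stands. The module is installed in compiled form; this text tells all that it offers.
- The arm moves only by the shell command python3 -m jog 'ROWS' [FORCE]. ROWS is JSON, a list of rows, each a list of 5 numbers: the shift along the tool's x, y, z in cm, then the turn about the tool's z in rad, then the closure, from 0 (fully open) to 1 (shut). A call has exactly 10 rows; each row shifts and turns the pose as measured when the row begins, along the tool's axes as they then stand; what a row does not reach is not made up. A row lasts 1/10 s, in which the tool goes at most 50 mm and 8.59 degrees, less where a joint would pass 70% of its speed; a pose out of reach is approached as far as the arm can. A call with a gripper value outside its range is refused whole. The fingers move at their own pace and stop on an object; FORCE is the grip in N (left out, the last holds). Time passes only in rows, so rows that do not move let the fingers close, or fill a call up. It gives the time, the measured TCP pose, the force and the opening at its end, in the units of the state.
- r.read_state(): the state, without advancing time (a new reading comes with each control period).
- r.camera(name): name is "scene" or "top" or "wrist"; returns a dict with "pixels" (400x640x3 uint8, red, green, blue), "fx", "fy", "cx", "cy" (pixels), "camera_from_world" (4x4, takes a point from world to camera coordinates). Camera axes: x right, y up, looking along -z (the intrinsics and any distortion apply to the point x, -y, -z); pixel columns grow to the right and rows downward; lengths in m; the calibration is good to about 2 mm. A picture is of the moment at which its call begins. There is no depth.
- r.close_job(): hands the job in, once; it reports no verdict.
The state is a dict: "time": time; "joint_positions": joint angles; "joint_vel": joint speeds; "joint_torque": joint torques, N m; "ee_pos": TCP position; "eef_rot": TCP orientation; "ft_force": force on the tool from outside, world axes, zero at the start; "torque": the same for the moment, N m; "width": finger opening in m.
Only numpy, scipy, OpenCV 4.12 (cv2) and the standard library are available. Lean on these libraries where they do the work, as an engineer would, in place of code of your own. Each camera call takes 0.05 s, during which the arm holds its last target. There are 200 camera calls.

TASK

Fold the dispenser's front flap all the way down, then slide only the top bread board out onto it until the whole board lies square and flat on the flap, clear of the well, and the next board has risen into its place. Then set the long loaf down gently, the right way up, lengthwise on the middle of that board and let go. Leave the round bun, the jar, the bottle and the blank card stand where they are.

Things in the scene. Friction and masses are not known exactly. Their poses are not given: they have to be found in the camera images.
- caddy: Steel spring-loaded board dispenser, fixed. Origin: centre of the well's underside, on the counter; +x: the way boards come out, to the flap; z up. In its frame, mm: inside of the well x -62 to 62, y -47 to 47; side walls up to z 88, 5 thick, with inward lips (z 82 to 88, over |y| > 39) that hold the top board down; front wall (x 62 to 71) ends at z 66, so only the top board can slide out.
- caddy_rear (a point): Point on the top of the dispenser's rear wall, at x -65, y 0, z 64 in the dispenser's frame (wall x -67 to -62). Above this wall the top board's rear edge (x -60, z 68 to 82) is bare and can be pushed forwards with closed fingertips from behind; the next board's top is at z 68, so keep the tips above z 70.
- flap_hinge (a point): Middle of the flap's hinge line, at x 71, y 0, z 60 in the dispenser's frame; the hinge runs along y. The flap is a thin aluminium plate 150 long, 100 wide, 6 thick. Upright it takes up x 65 to 71, z 60 to 210; folded down it is a level landing ledge, x 71 to 221, top face z 66.
- flap (a joint): Flap angle, rad: 0 = upright, blocking the way out; pi/2 = folded down level (its stop). Starts between 0 and 0.5. A stiff hinge (about 0.13 N m) holds it at any angle. Closed fingertips over the well, pushing its inner face outwards and down along an arc some 100 mm from the hinge, turn it.
- platform (a joint): Height (m) of the spring platform under the stack, from its start: about 0 with all four boards in the well, about 0.014 once one has quite left and the stack has risen against the lips. The spring presses the stack up against the lips with some 2 to 6 N net; sliding the top board takes up to about 10 N.
- board0_center (a point): Centre of the top board of the stack: plain wood, 120 x 90 x 14, its x axis along the 120 side and along the dispenser's x. It starts with its centre at x 0, y 0, z 75 in the dispenser's frame (underside z 68, top z 82), under the lips.
- board1_center (a point): Centre of the next board, alike, lying directly below the top one (its top at z 68 until the top board has quite left the well, then at z 82). Two more boards lie below it.
- loaf_center (a point): Centre of the long loaf (brown crust with slanting pale cuts on top), 120 long (its x), 50 wide (y), 46 high (z), rounded edges, about 0.3 kg, firm. The point lies half-way up, 23 above its underside. It starts right way up on the counter at any yaw, to the left or right of the dispenser.
- bun: Round bun, 92 across, 50 high, origin at the centre of its underside. It lies on the other side from the loaf. Leave it alone.
- jar: Jar of honey, 68 across, 105 high, origin at the centre of its underside; stands close beside the dispenser (its -y side). Leave it alone.
- oil: Green glass oil bottle, 62 across, 170 high, origin at the centre of its underside; stands close beside the dispenser's well (its -y side). Leave it alone.
- card: Blank white upright card in a dark wooden foot, foot 70 (its x) x 34 (y), 89 high, origin at the centre of its underside; stands close beside the dispenser (its +y side). Leave it alone.

How it is judged:
On the way, in this order (a step that is already met when the one before it is completed fails the run):
1. the flap is folded all the way down (value of joint flap above 1.48 rad), for 0.2 s.
2. the top board lies wholly on the flap and the next board has risen into its place (value of joint flap above 1.48 rad and x of board0_center in the frame of caddy between 0.126 and 0.168 m and y of board0_center in the frame of caddy between -0.022 and 0.022 m and z of board0_center in the frame of caddy between 0.066 and 0.08 m and angle between the x axis of board0_center and the x axis of caddy, either way round below 0.25 rad and value of joint platform between 0.0115 and 0.0175 m and x of board1_center in the frame of caddy between -0.012 and 0.012 m), for 0.2 s.
At the end, for the whole second after the job is handed in: Flap down (5 deg). Top board on it: square (14 deg), clear of the well (5 mm), overhanging the end under 7 mm, 22 mm off-line at most; next board raised. Loaf upright on the board, within 22 mm lengthwise, 20 mm across, 17 deg. All at rest. Bun, jar, bottle, card within 30 mm (all of step 2 and x of loaf_center in the frame of board0_center between -0.022 and 0.022 m and y of loaf_center in the frame of board0_center between -0.02 and 0.02 m and z of loaf_center in the frame of board0_center between 0.024 and 0.036 m and angle between the x axis of loaf_center and the x axis of board0_center, either way round below 0.3 rad and angle between loaf_center's own z axis and vertical below 0.2 rad and angle between board0_center's own z axis and vertical below 0.12 rad and linear speed of each of loaf, board0 below 0.02 m/s and distance of each of bun, jar, card, oil from where it was at the start of the episode below 0.03 m); the robot touches nothing.
It fails at once if the bun, the jar, the bottle or the card stand is shifted by more than 30 mm, or one is tipped (distance of any of bun, jar, card, oil from where it was at the start of the episode above 0.03 m or angle between any of bun, jar, card, oil's own z axis and vertical above 0.4 rad).
It fails at once if the board is tipped or falls off the flap (angle between board0_center's own z axis and vertical above 0.35 rad or z of board0_center in the frame of caddy below 0.05 m).
It fails at once if a second board is pulled out (x of board1_center in the frame of caddy above 0.03 m).
It fails at once if the loaf is dropped or thrown (faster than 0.7 m/s while not held) (linear speed of loaf above 0.7 m/s and contact force between the fingers and loaf below 0.1 N).
It also fails if it takes over 67 s, if anything falls off the work surface, if the arm or the gripper's body presses on something with over 40 N, if the wrist force passes 120 N, or if a joint passes its speed limit or range.

## Working session

There is one attempt and no reset: what is moved stays moved. The work goes in short steps, Python scripts to look and compute and a shell command to move; the robot and the scene stay as the last step left them, time stands still between calls to the robot, and variables do not carry over. Pictures are saved under pics/ and viewed, about 8 in all and at most 12, crops included, and the job is handed in when it is done.

```bash
mkdir -p pics; cat > h.py <<'E'
from bench import r
import numpy as np, cv2
from scipy.spatial.transform import Rotation as R
def snap(n,f):
    c=r.camera(n); cv2.imwrite('pics/'+f,c['pixels'][:,:,::-1]); np.savez('pics/'+f+'.npz',**{k:np.array(v) for k,v in c.items()}); return c
def load(f): return dict(np.load('pics/'+f+'.npz'))
def ray(c,u,v,z):
    M=np.linalg.inv(c['camera_from_world']); d=np.array([(u-c['cx'])/c['fx'],-(v-c['cy'])/c['fy'],-1.]); d=M[:3,:3]@d; o=M[:3,3]
    return o+d*(z-o[2])/d[2]
def proj(c,p):
    q=np.asarray(c['camera_from_world'])@np.append(p,1); return np.array([c['cx']+c['fx']*q[0]/-q[2], c['cy']+c['fy']*-q[1]/-q[2]])
E
python3 - <<'E'
from h import *
for n in('scene','top'):
    c=snap(n,n+'0.png'); print({k:v for k,v in c.items() if k!='pixels'})
s=r.read_state(); print(s,r.tip_extent)
E
```

```text
{'fx': 407.8220391149469, 'fy': 407.8220391149469, 'cx': 316.88825359003346, 'cy': 202.50054609281514, 'camera_from_world': array([[ 0.79938613,  0.60075817, -0.00845254, -0.49182889],
       [-0.47104917,  0.63540041,  0.61186518,  0.23672665],
       [ 0.37295375, -0.48513498,  0.79091691, -1.19753752],
       [ 0.        ,  0.        ,  0.        ,  1.        ]])}
{'fx': 393.6700597313805, 'fy': 393.6700597313805, 'cx': 319.1333794113296, 'cy': 203.9492112473592, 'camera_from_world': array([[-0.0040141 , -0.99923296, -0.03895348,  0.0235583 ],
       [ 0.98851569, -0.00984962,  0.15079691, -0.5986142 ],
       [-0.15106492, -0.03790081,  0.987797  , -0.99166332],
       [ 0.        ,  0.        ,  0.        ,  1.        ]])}
{'time': 0.1, 'joint_positions': array([ 1.26438167,  0.33281229, -0.06471782,  1.46082814,  0.02157602,
        1.34991179, -0.0884985 ]), 'joint_vel': array([ 2.92430861e-04, -3.53545984e-04,  7.83302614e-04, -2.37948465e-03,
        5.83883461e-04, -1.31247949e-03,  4.39057776e-05]), 'joint_torque': array([ 1.93761902e-03, -6.24542284e+01,  2.48638453e-02, -3.90719390e+01,
       -6.16023433e-02,  3.65869130e-02,  3.09889663e-05]), 'ee_pos': array([ 0.17494074, -0.59969256,  0.2438452 ]), 'eef_rot': array([ 9.89945602e-01,  1.41447181e-01, -1.03028570e-04, -6.24256849e-04]), 'ft_force': array([-0.47491564, -1.20905381,  0.17343394]), 'torque': array([ 0.017758  , -0.0609693 ,  0.02745998]), 'width': 0.08693108061314722} 0.022
```

View pics/top0.png

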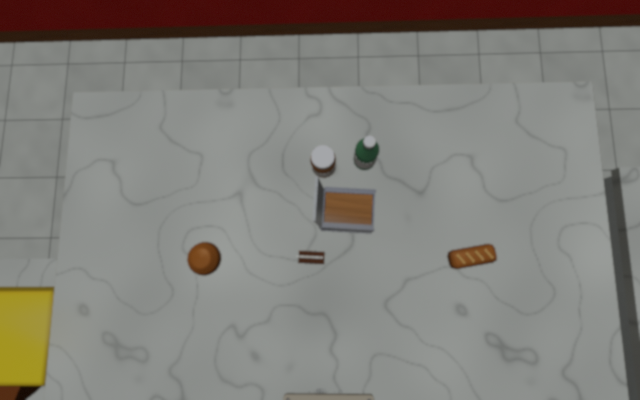

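View pics/scene0.png

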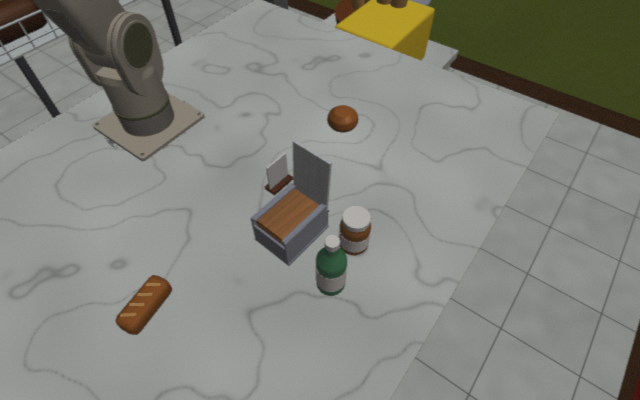

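The flap points along world +y, the loaf is right of the dispenser at about (473,256) in the top view, and the bun is on the left. I'll enlarge these for corners.

```bash
python3 - <<'E'
import cv2,numpy as np
a=cv2.imread('pics/top0.png')
x=cv2.resize(a[130:270,290:390],None,fx=5.5,fy=4.2*5.5/4.2*0.77,interpolation=cv2.INTER_CUBIC)
# uniform scale 4
A=cv2.resize(a[130:275,295:385],None,fx=4,fy=4,interpolation=cv2.INTER_CUBIC)
B=cv2.resize(a[230:285,435:510],None,fx=5,fy=5,interpolation=cv2.INTER_CUBIC)
c=np.zeros((580,800,3),np.uint8); c[:580,:360]=A; c[:275,370:745]=B
cv2.imwrite('pics/crop_top.png',c)
s=cv2.imread('pics/scene0.png')
cv2.imwrite('pics/crop_scene.png',cv2.resize(s[135:275,235:385],None,fx=4,fy=4,interpolation=cv2.INTER_CUBIC))
E
```

```text
(no output)
```

View pics/crop_top.png

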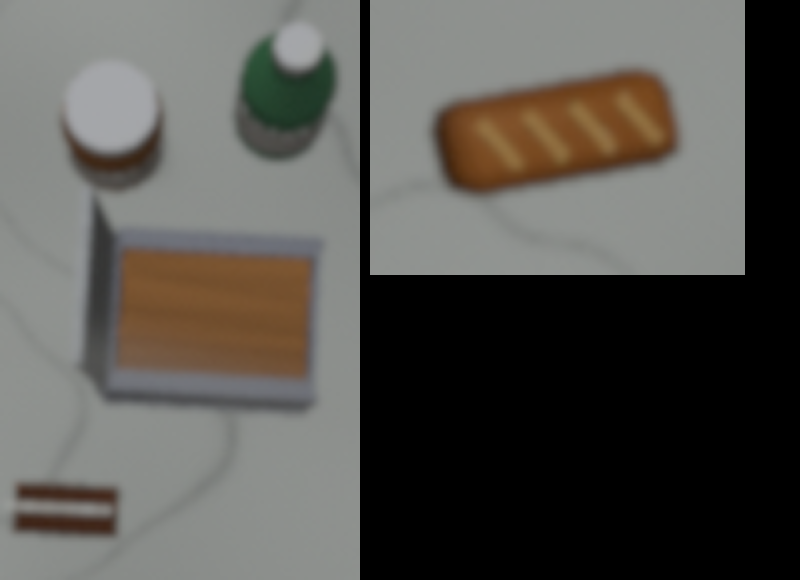

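View pics/crop_scene.png

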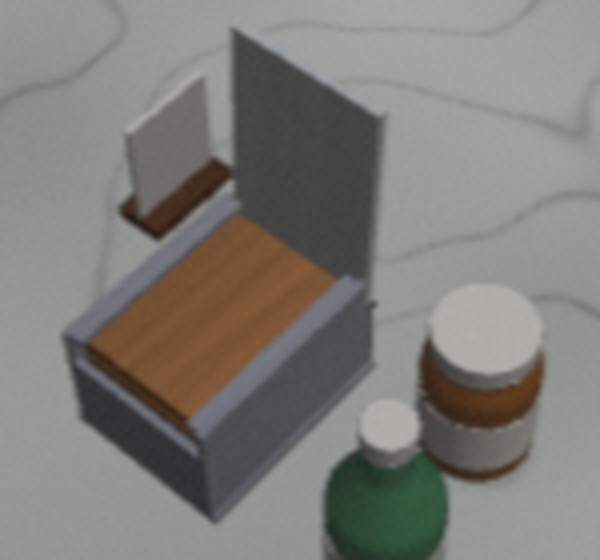

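```bash
cat > fit.py <<'E'
from h import *
from scipy.optimize import least_squares
T=load('top0.png');S=load('scene0.png')
t=lambda x,y:(295+x/4,130+y/4); s=lambda x,y:(235+x/4,135+y/4)
def fl(th,y): return [.071-.006*np.cos(th)+.15*np.sin(th),y,.06+.006*np.sin(th)+.15*np.cos(th)]
def pts(th,xf): return [
 (T,[-.067,-.052,.088],t(322,240)),(T,[-.067,.052,.088],t(314,402)),
 (T,[-.060,-.039,.082],t(312,257)),(T,[-.060,.039,.082],t(308,377)),
 (S,[-.067,-.052,0],s(215,521)),(S,[-.067,.052,0],s(83,415)),(S,[xf,-.052,0],s(373,365)),
 (S,[-.067,.052,.088],s(66,337)),(S,fl(th,.05),s(233,28)),(S,fl(th,-.05),s(383,118)),
 (T,fl(th,-.05),t(95,195)),(T,fl(th,.05),t(85,368))]
def res(p,raw=False):
    x,y,a,th,xf=p; c,n=np.cos(a),np.sin(a); o=[]
    for C,q,uv in pts(th,xf):
        o.append(proj(C,[x+c*q[0]-n*q[1],y+n*q[0]+c*q[1],q[2]])-uv)
    return np.ravel(o)
f=least_squares(res,[.57,-.05,1.57,.1,.071],loss='soft_l1')
print(f.x); print(res(f.x).reshape(-1,2).round(1))
b=lambda x,y:(435+(x-370)/5,230+y/5)
for nm,z,e in (('mid',.023,[(437,110),(650,70),(678,155),(470,192)]),):
    P=np.array([ray(T,*b(*q),z) for q in e]); print(P.round(3),P.mean(0))
for n,uv,z in (('jar',t(112,105),.105),('oil cap',t(298,47),.17),('card',t(65,510),.0)): print(n,ray(T,*uv,z))
E
python3 fit.py
```

```text
[ 0.58229418 -0.05455646  1.50595723  0.05000602  0.0710493 ]
[[-0.1 -1.3]
 [ 0.3 -0.8]
 [-0.8 -0.2]
 [-1.1  0.4]
 [-0.5  0.2]
 [-0.3  0.9]
 [-0.1 -0.1]
 [-1.3 -1.7]
 [-1.4 -0.4]
 [-1.5  0. ]
 [-0.4 -2.7]
 [-0.7 -1.6]]
[[ 0.472 -0.317  0.023]
 [ 0.492 -0.428  0.023]
 [ 0.448 -0.439  0.023]
 [ 0.43  -0.332  0.023]] [ 0.46044768 -0.37905159  0.023     ]
jar [0.71166671 0.00683687 0.105     ]
oil cap [ 0.72717219 -0.1049985   0.17      ]
card [0.45975293 0.04302768 0.        ]
```

Pose fit: the dispenser is at (0.582, -0.055) with yaw 1.506, and the flap is about 0.05 rad from upright. I'll move above the well with the jaw axis along the dispenser's x.

```bash
cat >> h.py <<'E'
O=np.array([.5823,-.0546]); A=1.506
def now():
    s=r.read_state(); M=R.from_quat(s['eef_rot']).as_matrix(); p=s['ee_pos']
    d=p[:2]-O; q=[np.cos(A)*d[0]+np.sin(A)*d[1],-np.sin(A)*d[0]+np.cos(A)*d[1],p[2]]
    print('t%.1f caddy mm'%s['time'],np.round(np.array(q)*1e3,1),'yaw %.3f'%np.arctan2(M[1,0],M[0,0]),'tilt %.3f'%np.arccos(-M[2,2]),'F',s['ft_force'].round(1),'w %.4f'%s['width'])
    return s,M,p
def w(cx,cy,z): return np.array([O[0]+np.cos(A)*cx-np.sin(A)*cy,O[1]+np.sin(A)*cx+np.cos(A)*cy,z])
def need(target,yaw=None):
    s,M,p=now(); print('shift cm',(M.T@(np.array(target)-p)*100).round(2), '' if yaw is None else 'turn %.3f'%-((yaw-np.arctan2(M[1,0],M[0,0])+np.pi)%(2*np.pi)-np.pi))
E
python3 -m jog '[[0,0,0,0.12,1],[0,0,0,0.12,1],[0,0,0,0.11,1],[2.5,-4,0,0,1],[2.5,-4,0,0,1],[2.5,-4,0,0,1],[2.5,-4,0,0,1],[2.5,-4,0,0,1],[2.5,-4,0,0,1],[2.5,-4,0,0,1]]' 20
python3 -c "
from h import *
need(w(.03,0,.244),-.065)"
```

```text
time: 1.1
ee_pos: [0.372, -0.3293, 0.2389]
eef_rot: [0.999, -0.047, -0.004, -0.003]
ft_force: [1.6, -0.4, 0.2]
width: 0.015
t1.1 caddy mm [-287.8  192.1  238.9] yaw -0.094 tilt 0.009 F [ 1.6 -0.4  0.2] w 0.0150
shift cm [ 18.26 -32.33  -0.48] turn -0.029
```

```bash
python3 -m jog '[[2.3,-4,-0.1,-0.02,1],[2.3,-4,-0.1,0,1],[2.3,-4,0,0,1],[2.3,-4,0,0,1],[2.3,-4,0,0,1],[2.3,-4,0,0,1],[2.3,-4,0,0,1],[2.1,-3.5,0,0,1],[0,0,0,0,1],[0,0,0,0,1]]'
python3 -c "
from h import *
need(w(.035,0,.182),-.065)"
```

```text
time: 2.1
ee_pos: [0.584, -0.0074, 0.2387]
eef_rot: [0.999, -0.033, -0.005, -0.004]
ft_force: [-0.2, -0.7, -0.5]
width: 0.0007
t2.1 caddy mm [ 47.2   1.4 238.7] yaw -0.065 tilt 0.013 F [-0.2 -0.7 -0.5] w 0.0007
shift cm [0.2  1.27 5.66] turn -0.000
```

```bash
python3 -m jog '[[0.1,0.7,2.8,0,1],[0.1,0.6,2.8,0,1],[0,0,0,0,1],[0,-1,0,0,1],[0,-1,0,0,1],[0,-1,0.1,0,1],[0,-1,0.1,0,1],[0,-1.2,0.4,0,1],[0,-1.2,0.4,0,1],[0,0,0,0,1]]'
python3 -c "
from h import *
need(w(.120,0,.159),-.065)"
```

```text
time: 3.1
ee_pos: [0.5895, 0.0473, 0.1764]
eef_rot: [0.999, -0.034, -0.002, -0.004]
ft_force: [0.0, -0.2, 0.3]
width: 0.0008
t3.1 caddy mm [102.2  -0.6 176.4] yaw -0.068 tilt 0.008 F [ 0.  -0.2  0.3] w 0.0008
shift cm [-0.05 -1.77  1.75] turn -0.003
```

```bash
python3 -m jog '[[0,-0.9,0.9,0,1],[0,-0.9,0.9,0,1],[0,-0.8,0.9,0,1],[0,-0.8,1,0,1],[0,-0.6,1.1,0,1],[0,-0.6,1.1,0,1],[0,-0.3,1.2,0,1],[0,-0.2,1.2,0,1],[0,-0.1,0.6,0,1],[0,0,0,0,1]]'
python3 -c "
from h import *
need(w(.156,0,.087),-.065)
snap('scene','scene1.png')
a=cv2.imread('pics/scene1.png')[60:300,180:460]; cv2.imwrite('pics/c1.png',cv2.resize(a,None,fx=2.4,fy=2.4,interpolation=cv2.INTER_CUBIC))"
```

```text
time: 4.1
ee_pos: [0.5944, 0.1032, 0.0895]
eef_rot: [0.999, -0.035, -0.001, -0.001]
ft_force: [0.3, 0.5, -1.1]
width: 0.0008
t4.1 caddy mm [158.2  -1.9  89.5] yaw -0.070 tilt 0.002 F [ 0.3  0.5 -1.1] w 0.0008
shift cm [-0.19  0.22  0.25] turn -0.005
```

View pics/c1.png

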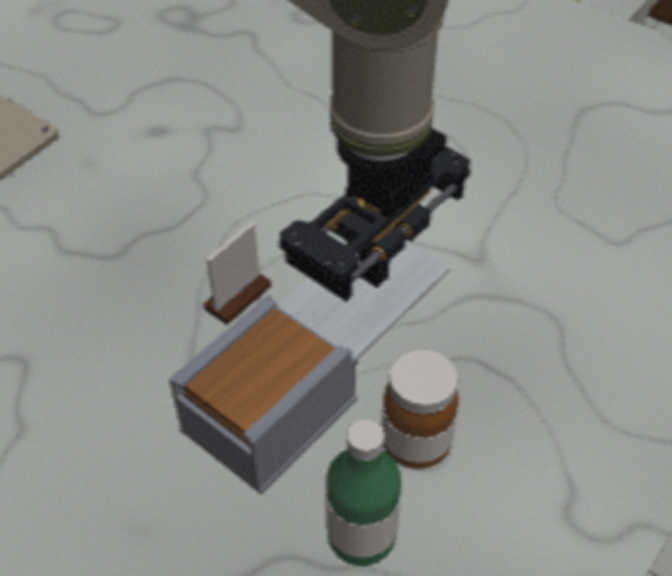

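The picture shows the flap nearly level with the fingers on it. I'll press until the stop reacts.

```bash
python3 -m jog '[[0,0,0.3,0,1],[0,0,0.3,0,1],[0,0,0.2,0,1],[0,0,0.2,0,1],[0,0,0.2,0,1],[0,0,0.2,0,1],[0,0,0.2,0,1],[0,0,0.2,0,1],[0,0,0.2,0,1],[0,0,0.2,0,1]]'
python3 -c "
from h import *
need(w(-.110,0,.145),-.065)"
```

```text
time: 5.15
ee_pos: [0.595, 0.1035, 0.0881]
eef_rot: [0.999, -0.037, 0.002, 0.004]
ft_force: [-12.6, -3.3, 29.0]
width: 0.0007
t5.2 caddy mm [158.6  -2.5  88.1] yaw -0.073 tilt 0.008 F [-12.6  -3.3  29. ] w 0.0007
shift cm [ 0.   26.9  -5.49] turn -0.008
```

```bash
python3 -m jog '[[0,0,-2,0,1],[0,1,-3,0,1],[0,4,-1.5,0,1],[0,4,0,0,1],[0,4,0,0,1],[0,4,0,0,1],[0,4,0,0,1],[0,4,0,0,1],[0,0,0,0,1],[0,0,0,0,1]]'
python3 -c "
from h import *
need(w(-.098,0,.097),-.065)"
```

```text
time: 6.15
ee_pos: [0.5741, -0.1556, 0.1493]
eef_rot: [0.999, -0.037, -0.0, 0.004]
ft_force: [0.6, 1.0, 0.4]
width: 0.0008
t6.2 caddy mm [-101.3    1.6  149.3] yaw -0.074 tilt 0.007 F [0.6 1.  0.4] w 0.0008
shift cm [ 0.16 -0.37  5.22] turn -0.009
```

```bash
python3 -m jog '[[0.1,0,2,-0.01,1],[0.1,0,2,0,1],[0,0,1,0,1],[0,0,0.2,0,1],[0,0,0,0,1],[0,-0.5,0,0,1],[0,-0.5,0,0,1],[0,-0.5,0,0,1],[0,-0.3,0,0,1],[0,0,0,0,1]]'
python3 -c "
from h import *
need(w(.072,0,.0975),-.065)
snap('scene','scene2.png')
a=cv2.imread('pics/scene2.png')[100:300,200:460]; cv2.imwrite('pics/c2.png',cv2.resize(a,None,fx=2.8,fy=2.8,interpolation=cv2.INTER_CUBIC))"
```

```text
time: 7.15
ee_pos: [0.5795, -0.1316, 0.0969]
eef_rot: [1.0, -0.029, 0.002, 0.003]
ft_force: [-0.4, 0.1, -0.1]
width: 0.0004
t7.2 caddy mm [-77.   -2.1  96.9] yaw -0.058 tilt 0.007 F [-0.4  0.1 -0.1] w 0.0004
shift cm [ -0.12 -14.9   -0.16] turn 0.007
```

View pics/c2.png

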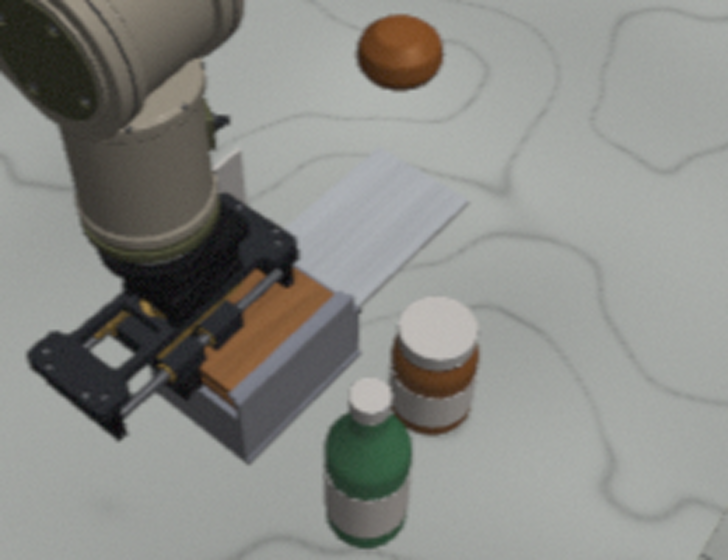

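Flap is down and the fingers are behind the board's rear edge. Now I'll push.

```bash
python3 -m jog '[[0,-0.6,0,0,1],[0,-0.8,0,0,1],[0,-1,0,0,1],[0,-1,0,0,1],[0,-1,0,0,1],[0,-1,0,0,1],[0,-1,0,0,1],[0,-1,0,0,1],[0,-1,0,0,1],[0,-1,0,0,1]]'
python3 -c "
from h import *
need(w(.072,0,.0975),-.065)"
```

```text
time: 8.2
ee_pos: [0.5858, -0.034, 0.0969]
eef_rot: [0.999, -0.031, 0.002, 0.005]
ft_force: [0.7, -2.5, 2.9]
width: 0.0004
t8.2 caddy mm [20.8 -2.1 96.9] yaw -0.062 tilt 0.012 F [ 0.7 -2.5  2.9] w 0.0004
shift cm [-0.2  -5.12 -0.12] turn 0.003
```

```bash
python3 -m jog '[[0,-0.9,0,0,1],[0,-0.8,0,0,1],[0,-0.8,0,0,1],[0,-0.7,0,0,1],[0,-0.6,0,0,1],[0,-0.5,0,0,1],[0,-0.4,0,0,1],[0,-0.3,0,0,1],[0,-0.2,0,0,1],[0,0,0,0,1]]'
python3 -c "
from h import *
need(w(.072,0,.0975),-.065)"
```

```text
time: 9.2
ee_pos: [0.5886, 0.0261, 0.0957]
eef_rot: [1.0, -0.03, 0.002, 0.004]
ft_force: [0.4, 0.3, -0.4]
width: 0.0002
t9.2 caddy mm [80.9 -1.1 95.7] yaw -0.059 tilt 0.009 F [ 0.4  0.3 -0.4] w 0.0002
shift cm [-0.11  0.89 -0.17] turn 0.006
```

```bash
python3 -m jog '[[0,0,-1,0,1],[0,0,-2,0,1],[0,0,-4,0,1],[0,0,-4,0,1],[0,4,-2,0,1],[0,4,0,0,0.5],[0,4,0,0,0],[0,4,0,0,0],[0,4,0,0,0],[0,4,0,0,0]]'
python3 -c "
from h import *
s,M,p=now(); print(s['joint_positions'].round(2))
need(np.array([.4605,-.379,.2]),-1.395)
for n in ('top','scene'):snap(n,n+'3.png')
a=cv2.imread('pics/top3.png')[140:290,270:470]; b=cv2.imread('pics/scene3.png')[130:300,220:400]
A=cv2.resize(a,None,fx=4,fy=4,interpolation=cv2.INTER_CUBIC);cv2.imwrite('pics/c3.png',A)
cv2.imwrite('pics/c3s.png',cv2.resize(b,None,fx=3.4,fy=3.4,interpolation=cv2.INTER_CUBIC))"
```

```text
time: 10.2
ee_pos: [0.5749, -0.2122, 0.2401]
eef_rot: [1.0, -0.023, 0.004, 0.002]
ft_force: [0.7, -0.5, -0.1]
width: 0.0325
t10.2 caddy mm [-157.7   -2.9  240.1] yaw -0.046 tilt 0.010 F [ 0.7 -0.5 -0.1] w 0.0325
[ 0.62  0.33 -0.43  1.49  0.15  1.34 -1.44]
t10.2 caddy mm [-157.7   -2.9  240.1] yaw -0.046 tilt 0.010 F [ 0.7 -0.5 -0.1] w 0.0325
shift cm [-10.71  17.17   3.99] turn 1.349
```

View pics/c3.png

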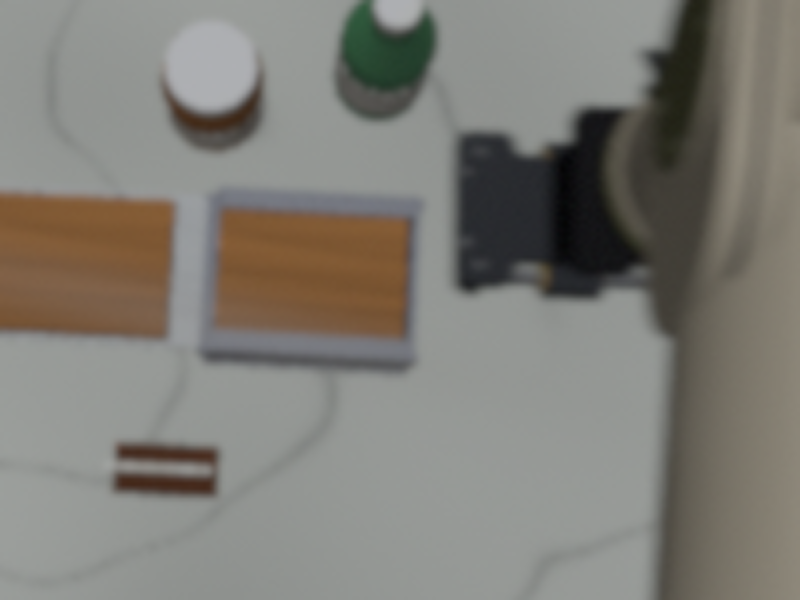

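View pics/c3s.png

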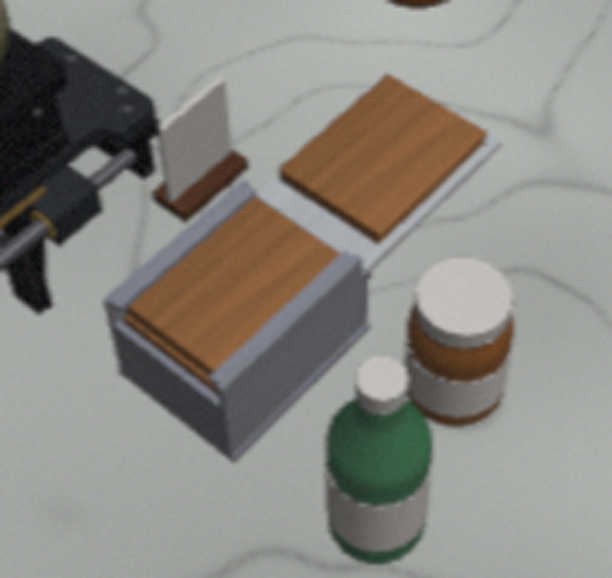

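Board 0 lies square on the flap and the next board is up under the lips. I'll measure the board and start toward the loaf, testing the effect of the turn on joint 7.

```bash
cat > m.py <<'E'
from h import *
S=load('scene3.png');T=load('top3.png')
def cad(p): d=p[:2]-O; return np.array([np.cos(A)*d[0]+np.sin(A)*d[1],-np.sin(A)*d[0]+np.cos(A)*d[1]])*1e3
P=np.array([cad(ray(S,220+x/3.4,130+y/3.4,.080)) for x,y in((388,74),(487,133),(380,234),(282,173))])
print(P.round(1),P.mean(0))
print([cad(ray(T,270+x/4,140+y/4,.080)).round(1) for x,y in((175,202),(167,335))])
E
python3 m.py
python3 -m jog '[[-1,1.5,0,0.14,0],[-1,1.5,0,0.14,0],[-1,1.5,0,0.14,0],[0,0,0,0,0],[0,0,0,0,0],[0,0,0,0,0],[0,0,0,0,0],[0,0,0,0,0],[0,0,0,0,0],[0,0,0,0,0]]'
python3 -c "
from h import *
s,M,p=now(); print(s['joint_positions'].round(2))
need(np.array([.4605,-.379,.2]),-1.395)"
```

```text
[[208.3  44. ]
 [208.2 -45.2]
 [ 90.5 -45.1]
 [ 88.3  39.6]] [148.80723647  -1.66183884]
[array([ 89.2, -40.6]), array([88.8, 45.1])]
time: 11.3
ee_pos: [0.5364, -0.2536, 0.2425]
eef_rot: [0.971, -0.238, 0.006, 0.001]
ft_force: [0.1, 0.3, 0.6]
width: 0.0868
t11.3 caddy mm [-201.5   33.   242.5] yaw -0.481 tilt 0.011 F [0.1 0.3 0.6] w 0.0868
[ 0.66  0.28 -0.36  1.55  0.1   1.32 -1.76]
t11.3 caddy mm [-201.5   33.   242.5] yaw -0.481 tilt 0.011 F [0.1 0.3 0.6] w 0.0868
shift cm [-0.97 14.64  4.21] turn 0.914
```

Turning this way would run joint 7 to its limit, so I'll use the other half turn (yaw 1.747). The board is centred at about (149, -1) mm in the dispenser frame and square.

```bash
python3 -m jog '[[0,1,0,-0.148,0],[0,1,0,-0.148,0],[0,1,0,-0.148,0],[0,1,0,-0.148,0],[0,1,0,-0.148,0],[0,0,0,-0.148,0],[0,0,0,-0.148,0],[0,0,0,-0.148,0],[0,0,0,-0.148,0],[0,0,0,-0.148,0]]'
python3 -c "
from h import *
s,M,p=now(); print(s['joint_positions'].round(2))
need(np.array([.4605,-.379,.15]),1.747)"
```

```text
time: 12.3
ee_pos: [0.528, -0.3025, 0.2418]
eef_rot: [0.872, 0.49, 0.004, 0.004]
ft_force: [0.3, 0.3, 0.5]
width: 0.0867
t12.3 caddy mm [-250.9   38.1  241.8] yaw 1.024 tilt 0.010 F [0.3 0.3 0.5] w 0.0867
[ 0.86  0.34 -0.52  1.5   0.17  1.34 -0.22]
t12.3 caddy mm [-250.9   38.1  241.8] yaw 1.024 tilt 0.010 F [0.3 0.3 0.5] w 0.0867
shift cm [-10.07  -1.88   9.13] turn -0.723
```

```bash
python3 -m jog '[[0,0,0.5,-0.146,0],[0,0,0.5,-0.146,0],[0,0,0.5,-0.146,0],[0,0,0.5,-0.146,0],[0,0,0.5,-0.139,0],[-1.6,-2,0.5,0,0],[-1.6,-2,0.5,0,0],[-1.6,-2,1,0,0],[-1.5,-1.9,1,0,0],[0,0,0,0,0]]'
python3 -c "
from h import *
need(np.array([.4605,-.379,.028]),1.747)
snap('wrist','w4.png')"
```

```text
time: 13.3
ee_pos: [0.4629, -0.3818, 0.1837]
eef_rot: [0.63, 0.777, 0.003, 0.004]
ft_force: [-1.6, -0.4, -0.7]
width: 0.0868
t13.3 caddy mm [-334.2   97.9  183.7] yaw 1.779 tilt 0.011 F [-1.6 -0.4 -0.7] w 0.0868
shift cm [ 0.37 -0.34 15.56] turn 0.032
```

View pics/w4.png

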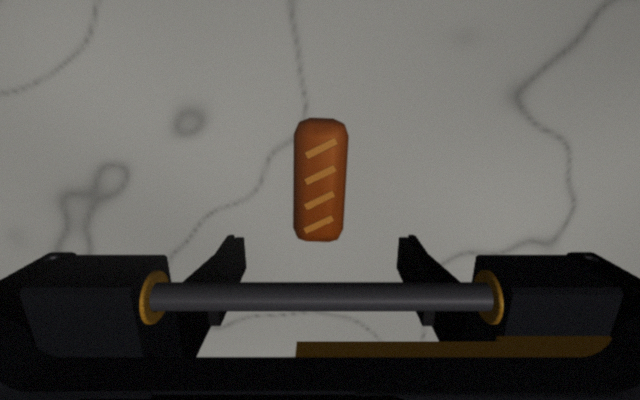

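The loaf is seen upright between the jaws, outline x 293–348, y 118–241. I'll locate it from this view.

```bash
python3 -c "
from h import *
C=load('w4.png')
for z in (.023,.04):
  P=np.array([ray(C,*q,z) for q in((295,118),(349,118),(341,242),(293,242))]);d=P[0]+P[1]-P[2]-P[3]
  print(P.round(3),P.mean(0),np.arctan2(d[1],d[0]))
need(np.array([.4605,-.379,.028]),1.747)"
```

```text
[[ 0.426 -0.321  0.023]
 [ 0.475 -0.311  0.023]
 [ 0.496 -0.435  0.023]
 [ 0.447 -0.445  0.023]] [ 0.46122266 -0.37805235  0.023     ] 1.7387734722977957
[[ 0.427 -0.32   0.04 ]
 [ 0.473 -0.31   0.04 ]
 [ 0.493 -0.428  0.04 ]
 [ 0.447 -0.437  0.04 ]] [ 0.46020106 -0.37361312  0.04      ] 1.7387734722977957
t13.3 caddy mm [-332.4   96.4  184.5] yaw 1.781 tilt 0.012 F [-0.2 -0.4 -0.2] w 0.0869
shift cm [ 0.25 -0.56 15.64] turn 0.034
```

Both views agree: centre (0.461, -0.378), yaw 1.74. I'll go down.

```bash
python3 -m jog '[[0.1,-0.3,3,0.034,0],[0.1,-0.2,3,0,0],[0,0,3,0,0],[0,0,3,0,0],[0,0,2,0,0],[0,0,1,0,0],[0,0,0.3,0,0],[0,0,0,0,0],[0,0,0,0,0],[0,0,0,0,0]]'
python3 -c "
from h import *
need(np.array([.461,-.378,.028]),1.74)"
```

```text
time: 14.35
ee_pos: [0.472, -0.3742, 0.0336]
eef_rot: [0.639, 0.769, 0.006, 0.011]
ft_force: [0.6, -0.1, 0.4]
width: 0.0873
t14.3 caddy mm [-326.    89.3   33.6] yaw 1.755 tilt 0.025 F [ 0.6 -0.1  0.4] w 0.0873
shift cm [-0.17 -1.17  0.54] turn 0.015
```

```bash
python3 -m jog '[[-0.1,-0.7,0.2,0.01,0],[-0.1,-0.5,0.3,0,0],[0,0,0,0,0],[0,0,0,0,0.5],[0,0,0,0,1],[0,0,0,0,1],[0,0,0,0,1],[0,0,0,0,1],[0,0,0,0,1],[0,0,0,0,1]]' 20
python3 -c "
from h import *
need(np.array([.461,-.378,.12]),1.74)"
```

```text
time: 15.35
ee_pos: [0.4603, -0.3799, 0.03]
eef_rot: [0.644, 0.765, 0.006, 0.012]
ft_force: [0.6, 0.2, -0.0]
width: 0.05
t15.3 caddy mm [-332.5  100.7   30. ] yaw 1.743 tilt 0.027 F [ 0.6  0.2 -0. ] w 0.0500
shift cm [ 0.07  0.32 -9.  ] turn 0.003
```

Gripped at 50 mm width. I'll lift straight up, check, then carry.

```bash
python3 -m jog '[[0,0,-1,0,1],[0,0,-2,0,1],[0,0,-3,0,1],[0,0,-4,0,1],[0,0,-4,0,1],[0,0,-3,0,1],[2,0,0,0.08,1],[3,0,0,0.08,1],[4,0,0,0.07,1],[4,0,0,0,1]]'
python3 -c "
from h import *
need(w(.147,-.0005,.2),1.506)
s=r.read_state();print(s['joint_positions'].round(2))"
```

```text
time: 16.35
ee_pos: [0.4479, -0.2487, 0.2086]
eef_rot: [0.733, 0.68, 0.007, 0.009]
ft_force: [0.1, 1.4, -2.1]
width: 0.0503
t16.4 caddy mm [-202.4  121.6  208.6] yaw 1.496 tilt 0.023 F [ 0.1  1.4 -2.1] w 0.0503
shift cm [35.06 11.85  1.05] turn -0.010
[ 1.02  0.14 -0.65  1.79  0.09  1.21  0.28]
```

```bash
python3 -m jog '[[3.6,1.2,0,-0.01,1],[3.6,1.2,0,0,1],[3.6,1.2,0,0,1],[3.6,1.2,0,0,1],[3.6,1.2,0,0,1],[3.6,1.2,0,0,1],[3.6,1.2,0,0,1],[3.6,1.2,0,0,1],[2.5,0.8,0,0,1],[0,0,0,0,1]]'
python3 -c "
from h import *
need(w(.147,-.0005,.2),1.506)
s=r.read_state();print(s['joint_positions'].round(2))"
```

```text
time: 17.35
ee_pos: [0.5709, 0.0767, 0.214]
eef_rot: [0.727, 0.686, 0.005, 0.01]
ft_force: [-0.9, 0.5, -1.5]
width: 0.05
t17.4 caddy mm [130.3  19.9 214. ] yaw 1.513 tilt 0.023 F [-0.9  0.5 -1.5] w 0.0500
shift cm [1.66 2.02 1.43] turn 0.007
[ 0.48  0.34 -0.85  1.62  0.28  1.28 -0.48]
```

```bash
python3 -m jog '[[0.8,1,0.5,0.005,1],[0.8,1,1.5,0,1],[0,0,2,0,1],[0,0,2,0,1],[0,0,1.5,0,1],[0,0,0.8,0,1],[0,0,0.4,0,1],[0,0,0,0,1],[0,0,0,0,1],[0,0,0,0,1]]'
python3 -c "
from h import *
need(w(.147,-.0005,.110),1.506)"
```

```text
time: 18.35
ee_pos: [0.5939, 0.0886, 0.128]
eef_rot: [0.729, 0.684, 0.005, 0.011]
ft_force: [-0.8, -0.5, -2.6]
width: 0.0502
t18.4 caddy mm [143.6  -2.3 128. ] yaw 1.507 tilt 0.025 F [-0.8 -0.5 -2.6] w 0.0502
shift cm [ 0.35 -0.22  1.79] turn 0.001
```

```bash
python3 -m jog '[[0.2,-0.1,0.4,0,1],[0.1,-0.1,0.4,0,1],[0,0,0.3,0,1],[0,0,0.2,0,1],[0,0,0.2,0,1],[0,0,0.1,0,1],[0,0,0.1,0,1],[0,0,0,0,1],[0,0,0,0,1],[0,0,0,0,1]]'
python3 -c "
from h import *
need(w(.147,-.0005,.110),1.506)
snap('scene','s5.png');a=cv2.imread('pics/s5.png')[100:260,240:420]; cv2.imwrite('pics/c5.png',cv2.resize(a,None,fx=3.4,fy=3.4,interpolation=cv2.INTER_CUBIC))"
```

```text
time: 19.35
ee_pos: [0.593, 0.092, 0.1106]
eef_rot: [0.729, 0.684, 0.006, 0.012]
ft_force: [0.0, 0.3, -2.0]
width: 0.0498
t19.4 caddy mm [147.   -1.1 110.6] yaw 1.507 tilt 0.027 F [ 0.   0.3 -2. ] w 0.0498
shift cm [-0.   -0.06  0.06] turn 0.001
```

View pics/c5.png

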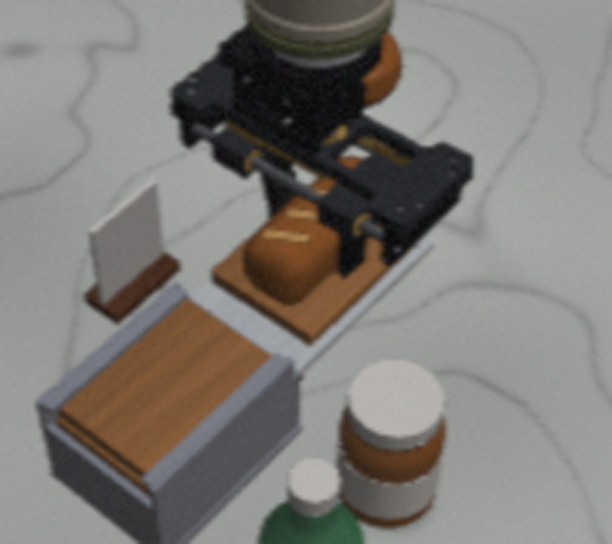

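The loaf is over the board, not yet unloaded. I'll ease it down.

```bash
python3 -m jog '[[0,0,0.1,0,1],[0,0,0.1,0,1],[0,0,0.1,0,1],[0,0,0.1,0,1],[0,0,0,0,1],[0,0,0,0,1],[0,0,0,0,1],[0,0,0,0,1],[0,0,0,0,1],[0,0,0,0,1]]'
python3 -c "
from h import *
need(w(.147,-.0005,.110),1.506)"
```

```text
time: 20.4
ee_pos: [0.5933, 0.0922, 0.11]
eef_rot: [0.729, 0.684, 0.005, 0.013]
ft_force: [-0.9, 0.1, -0.5]
width: 0.05
t20.4 caddy mm [147.2  -1.5 110. ] yaw 1.506 tilt 0.028 F [-0.9  0.1 -0.5] w 0.0500
shift cm [-0.02 -0.1   0.  ] turn 0.000
```

```bash
python3 -m jog '[[0,0,0.2,0,1],[0,0,0.2,0,1],[0,0,0.2,0,1],[0,0,0,0,1],[0,0,0,0,1],[0,0,0,0,1],[0,0,0,0,1],[0,0,0,0,1],[0,0,0,0,1],[0,0,0,0,1]]'
python3 -c "
from h import *
now()"
```

```text
time: 21.4
ee_pos: [0.5938, 0.0923, 0.11]
eef_rot: [0.73, 0.684, 0.005, 0.014]
ft_force: [0.2, -0.8, -0.8]
width: 0.0498
t21.4 caddy mm [147.4  -2.  110. ] yaw 1.505 tilt 0.030 F [ 0.2 -0.8 -0.8] w 0.0498
```

Seated: z stops at 110.0 and the load comes off. Releasing.

```bash
python3 -m jog '[[0,0,0,0,0.4],[0,0,0,0,0.35],[0,0,0,0,0.3],[0,0,0,0,0.2],[0,0,0,0,0.15],[0,0,0,0,0.15],[0,0,0,0,0.15],[0,0,-0.5,0,0.15],[0,0,-1,0,0.15],[0,0,-2,0,0.15]]'
python3 -m jog '[[0,0,-3,0,0.15],[0,0,-4,0,0.15],[0,0,-4,0,0.15],[-2,-3,-2,0,0.15],[-4,-3,0,0,0.15],[-4,-3,0,0,0.15],[-4,-2,0,0,0.15],[-4,0,0,0,0.15],[-4,0,0,0,0.15],[-4,0,0,0,0.15]]'
python3 -c "
from h import *
now()
for n in('top','scene'):snap(n,n+'6.png')
a=cv2.imread('pics/top6.png')[130:280,230:390];b=cv2.imread('pics/scene6.png')[90:280,240:400]
c=np.zeros((500,800,3),np.uint8)
A=cv2.resize(a,None,fx=2.5,fy=2.5,interpolation=cv2.INTER_CUBIC);B=cv2.resize(b,None,fx=2.5,fy=2.5,interpolation=cv2.INTER_CUBIC)
c[:A.shape[0],:400]=A;c[:B.shape[0],400:]=B;cv2.imwrite('pics/c6.png',c)"
```

```text
time: 22.4
ee_pos: [0.592, 0.0927, 0.1448]
eef_rot: [0.73, 0.684, 0.004, 0.013]
ft_force: [0.2, -0.1, 0.2]
width: 0.0739
time: 23.4
ee_pos: [0.4598, -0.1563, 0.2917]
eef_rot: [0.724, 0.689, 0.008, 0.019]
ft_force: [0.4, -0.0, -0.4]
width: 0.0738
t23.4 caddy mm [-109.4  115.7  291.7] yaw 1.520 tilt 0.041 F [ 0.4 -0.  -0.4] w 0.0738
```

View pics/c6.png

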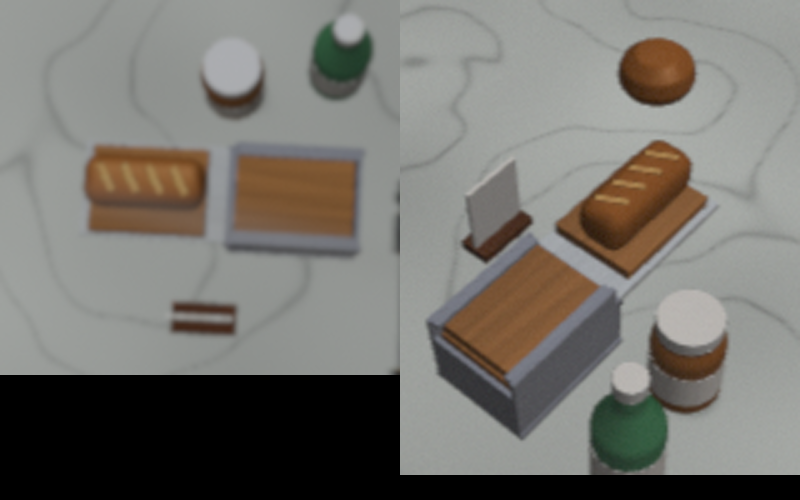

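```bash
python3 -c "
from h import *
T=load('top6.png');S=load('scene6.png')
def cad(p): d=p[:2]-O; return (np.array([np.cos(A)*d[0]+np.sin(A)*d[1],-np.sin(A)*d[0]+np.cos(A)*d[1]])*1e3).round(1)
f=lambda x,y:(230+x/2.5,130+y/2.5); g=lambda x,y:(240+(x-400)/2.5,90+y/2.5)
print('board',[cad(ray(T,*f(*q),.08)) for q in((90,145),(209,150),(206,236),(89,230))])
print('loaf', [cad(ray(T,*f(*q),.105)) for q in((85,179),(205,180),(145,147),(145,209))])
print('marks centre z.126',cad(ray(T,*f(142,179),.126)), cad(ray(S,*g(637,178),.126)))
print('board S',[cad(ray(S,*g(*q),.08)) for q in((557,226),(629,271),(708,202))])
"
```

```text
board [array([212.6, -40.5]), array([ 89.6, -41.8]), array([87.1, 46.7]), array([206.5,  47.3])]
loaf [array([210.1,  -1.1]), array([90.1, -6.7]), array([152.3, -36.8]), array([147.8,  25.7])]
marks centre z.126 [150.2  -1.1] [150.  -4.]
board S [array([89.2, 40.8]), array([ 91.2, -44.1]), array([203.8, -48.3])]
```

```bash
python3 -c "
from bench import r
print(r.close_job())"
```

```text
the job is handed in; nothing more can be done
None
```

I folded the flap down, slid the top board out onto it, set the loaf lengthwise on that board and let go. I then handed the job in at about 23.5 s; no verdict was reported.

**Flap:** I pressed it down onto its stop. The fingertips stopped at z 66 mm with 29 N of reaction, which matches a level flap.

**Boards:** Before the loaf went on, the top board was centred at about (149, -1) mm in the dispenser frame and square. Its rear edge was about 17 mm clear of the front wall. The pictures show the next board raised under the lips.

**Loaf:** It was lowered until z stopped changing and most of its weight came off the wrist. After release it is upright and lies within about 2 mm of the board's middle lengthwise. It appears about 1–7 mm off across, inside the 20 mm allowed.

**Other objects:** The bun, jar, bottle and card look unmoved in the last pictures, but I did not measure them. The gripper was well clear of everything.

**Disagreement:** The two cameras differ by about 5 mm on the board's sideways position (roughly +3 mm from the top view, -2 mm from the scene view).

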